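# Lay the model tower down in the corner jig

### The job

Push the tall model tower over so that it lies flat on the grey jig board with its roof end towards the end fence, then push it along and sideways until its roof is against the end fence and its long side is flush against the side fence. Only push it with the fingers, never pick it up, and do not disturb the other things standing around.

Things in the scene. Friction and masses are not known exactly. Their poses are not given: they have to be found in the camera images.
- jig: fixed corner jig: grey board 260 mm (its x) by 200 mm (its y), 9 mm thick, with two aluminium fences. Origin at bench level under the board, which spans x -130 to 130 and y -115 to 85 mm in this frame; x runs from the robot's side to the end fence, y to the left, z up. Jig yaw is within 20 degrees of the world's
- end_fence (a point): middle of the inner face of the end fence, a bar across the whole far end of the board, 25 mm high above the board. The inner face is at jig x = +118 mm and looks back along -x
- side_fence (a point): middle of the inner face of the side fence, a bar along the left edge of the board from jig x = 0 to 118 mm, 25 mm high above the board. The inner face is at jig y = +73 mm and looks to -y
- tower: loose wooden model tower with dark floor bands, 44 x 44 x 130 mm; its last 14 mm is a 28 x 28 mm roof block. 0.1 to 0.2 kg. Starts upright on the near end of the board, its x within 12 degrees of the jig's x. Origin: centre of the foot face; z runs from foot to roof, x and y are square to the sides. Pushed high (100 mm above the board) it tips at under 1 N; pushed low it slides at under 3 N
- tower_mid (a point): point on the tower's axis half-way along, 65 mm from the foot: 74 mm above the bench while it stands on the board, 31 mm when it lies flat on the board
- tower_top (a point): centre of the end face of the tower's roof block, 130 mm from the foot
- house: bystander, to be left alone: small stepped cardboard model house, 50 x 40 mm, 42 mm high. Origin at the centre of its underside
- slab: bystander, to be left alone: low wooden model block with dark floor bands, 60 x 45 mm, 50 mm high. Origin at the centre of its underside
- glue: bystander, to be left alone: white glue bottle, 48 mm across, 120 mm high. Origin at the centre of its underside
- mug: bystander, to be left alone: white mug, 76 mm across, 85 mm high. Origin at the centre of its underside
- tape: bystander, to be left alone: roll of paper tape lying flat, 90 mm across, 24 mm high. Origin at the centre of its underside
- weight: bystander, to be left alone: brass knobbed weight, 44 mm across, 52 mm high. Origin at the centre of its underside

How it is judged (in metres and radians):
On the way:
1. the tower has been tipped over and lies flat on the board, roof end towards the end fence (angle between tower's own z axis and vertical above 1.52 rad and height (world z) of tower_mid below 0.036 m and x of tower_top in the frame of jig above 0.02 m and x of tower in the frame of jig below 0 m), for 0.2 s.
At the end, for the whole second after the job is handed in: the tower lies flat on the board at rest, roof within 4 mm of the end fence, and its long side within 4 mm of the side fence at both ends (parallel within 3 degrees) (angle between tower's own z axis and vertical above 1.52 rad and height (world z) of tower_mid below 0.036 m and x of tower_top in the frame of jig above 0.114 m and y of each of tower_top, tower in the frame of jig above 0.047 m and angle between the z axis of tower and the x axis of jig, either way round below 0.05 rad and linear speed of tower below 0.01 m/s); the robot touches nothing.
It fails at once if the tower is picked up off the board (standing or lying, 15 mm clear, or held up in between) ((angle between tower's own z axis and vertical below 0.15 rad and height (world z) of tower above 0.024 m) or (angle between tower's own z axis and vertical above 1.5 rad and height (world z) of tower_mid above 0.046 m) or height (world z) of tower_mid above 0.09 m).
It fails at once if one of the bystanders is moved by more than 20 mm or knocked over (distance of any of house, slab, glue, mug, tape, weight from where it was at the start of the episode above 0.02 m or angle between any of house, slab, glue, mug, tape, weight's own z axis and vertical above 0.35 rad).
It also fails if it takes over 64 s, if anything falls off the work surface, if the arm or the gripper's body presses on something with over 40 N, if the wrist force passes 120 N, or if a joint passes its speed limit or range.

### The arm

A 6-joint arm with a two-finger parallel gripper is mounted at the origin on the work surface. World frame = base frame: x ahead of the robot, y to its left, z up, the work surface at z = 0. Lengths are in m, angles in degrees, forces in N, time in s.
With the tool pointing down it reaches from about 0.4 to 0.825 m from the base axis. Payload 7 kg.
Tool frame: the origin (TCP) lies on the centre line of the jaws, within the pads' length; the fingertips stand 14 mm ahead of it and the grasp point (between the pads) lies 5 mm behind it; z points along the fingers, y is the line along which they close (so a half turn about z gives the same grasp; the last joint's range is limited). The gripper opens to 88 mm and grips with 3 to 60 N. Pads are 19 mm wide; open, the fingers measure 130 mm over their backs; the gripper's body (78 mm by 193 mm) begins 47 mm behind the grasp point.
Start: joints at [-59.639, 20.546, 0.682, 0, -70.136, -16.507], TCP at [0.162, -0.655, 0.241] pointing down, gripper open.
Joint ranges: [-176.03, 176.03], [-82.01, 121.73], [-58.28, 71.71], [-173.87, 95.51], [-174.79, -0.11], [-173.66, 173.66]. Speed limits (degrees/s): [136.94, 136.94, 172.46, 180, 180, 180].

### API

Orientations are given as [roll, pitch, yaw] about the fixed x, y, z axes, in that order (R = Rz(yaw) Ry(pitch) Rx(roll)).
In Python, from plant import r gives the robot as it stands.
- The arm moves only by the tool send_rows, never from a script. Its argument "steps" is a list of rows, each an object with "dp": the shift along the tool's x, y, z in mm, a list of three; "roll": the turn about the tool's z in rad; "jaw": the opening in per cent of the stroke, from 0 (shut) to 100 (fully open). In form: [{"dp": [tx, ty, tz], "roll": roll, "jaw": jaw}, ...]. A call has 1 to 5 rows; each row is the pose to reach, as a shift and turn from the pose commanded when the call began, along the tool's axes at that moment; what a row does not reach only later rows make up. A row lasts 1/8 s, in which the tool goes at most 62.5 mm and 10.7 degrees, less where a joint would pass 70% of its speed; a pose out of reach is approached as far as the arm can. A call with a gripper value outside its range is refused whole. The fingers move at their own pace and stop on an object; "newtons" is the grip in N (left out, the last holds). Time passes only in rows, so rows that repeat a pose let the fingers close. It gives the time, the measured TCP pose, the force, the opening and the grip force at its end, in the units of the state.
- r.get_state(): the state, without advancing time (a new reading comes with each control period).
- r.capture(name): name is "side" or "top" or "wrist"; returns a dict with "image" (384x512x3 uint8, blue, green, red), "K" (3x3 intrinsics, pixels), "dist" ([k1, k2, p1, p2, k3] as OpenCV has them; the pictures are not rectified), "rvec" (rotation vector, rad) and "tvec" (3), from world to camera coordinates, as OpenCV has them. Camera axes: x right, y down, z forward; pixel columns grow to the right and rows downward; lengths in m; the calibration is good to about 2 mm. A picture is of the moment at which its call begins. There is no depth.
- r.close_job(): hands the job in; it is judged then, once.
The state is a dict: "time_s": time; "joints": joint angles; "qd": joint speeds; "joint_torque": joint torques, N m; "tcp_pos": TCP position; "eef_rot": TCP orientation; "contact_force": force on the tool from outside, world axes, zero at the start; "moment": the same for the moment, N m; "gripper_width": finger opening in m; "gripper_force": force on a finger pad.
Only numpy, scipy, OpenCV 4.12 (cv2) and the standard library are available. Lean on these libraries where they do the work, as an engineer would, in place of code of your own. Each camera call takes 0.05 s, during which the arm holds its last target. There are 200 camera calls.

## Working session

There is one attempt and no reset: what is moved stays moved. The work goes in short steps, Python scripts to look and compute and a tool call to move; the robot and the scene stay as the last step left them, time stands still between calls to the robot, and variables do not carry over. Pictures are saved under pics/ and viewed, at most 10 in all, crops included, and the job is handed in when it is done.

Besides the shell and the picture viewer there is one more tool, called after "Request:" by a JSON object that holds its "name" and its "arguments". send_rows: Moves the arm, as the interface text tells. Its arguments: {"type":"object","properties":{"steps":{"type":"array","items":{"type":"object","properties":{"dp":{"type":"array","items":{"type":"number"}},"roll":{"type":"number"},"jaw":{"type":"number"}}}},"newtons":{"type":"number"}},"required":["steps"]}

```bash
mkdir -p pics; ls
python3 - <<'E'
from plant import r
import cv2,pickle
print(r.get_state())
for n in ("top","side"):
    c=r.capture(n); cv2.imwrite(f"pics/{n}0.png",cv2.resize(c["image"],(768,576))); pickle.dump(c,open(f"{n}0.pkl","wb"))
    print(n,c["K"],c["dist"],c["rvec"],c["tvec"])
E
```

```text
pics
{'time_s': 0.0, 'joints': array([-5.96379532e+01,  2.05919072e+01,  6.32756899e-01, -2.10685725e-02,
       -7.01349974e+01, -1.65061399e+01]), 'qd': array([ 0.0462676 , -0.01331423, -0.00198834, -0.02956379, -0.02856118,
       -0.09083281]), 'joint_torque': array([ 5.82205957e-04, -5.82716095e+01,  2.93052542e+01,  6.99717119e+00,
        6.86562998e-03, -1.21841044e-04]), 'tcp_pos': array([ 0.16150715, -0.65490602,  0.23960663]), 'eef_rot': array([ 1.79904105e+02, -7.76239481e-03, -1.66151262e+02]), 'contact_force': array([-0.201459  , -0.6374173 , -0.14777902]), 'moment': array([ 0.00534562,  0.00799019, -0.01196469]), 'gripper_force': 0.0, 'gripper_width': 0.0876591048073135}
top [[432.21304342   0.         254.12463377]
 [  0.         432.21304342 189.68057246]
 [  0.           0.           1.        ]] [-0.09386922  0.          0.          0.          0.        ] [ 2.15869797 -2.19521143  0.09980552] [0.03546114 0.6193802  0.96347423]
side [[431.50884711   0.         253.66557684]
 [  0.         431.50884711 196.62230698]
 [  0.           0.           1.        ]] [-0.05122449  0.          0.          0.          0.        ] [ 0.79979397 -2.40187419  1.24637662] [0.51010218 0.26791396 0.85477148]
```

View pics/top0.png

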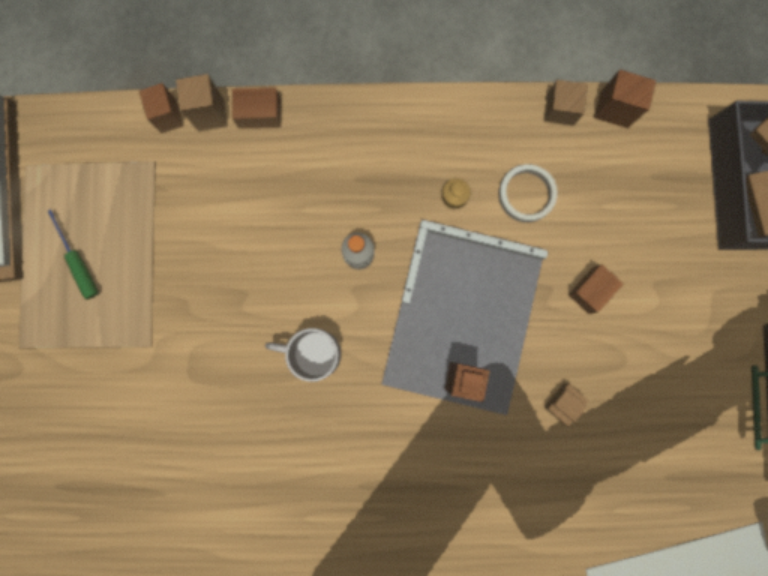

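View pics/side0.png

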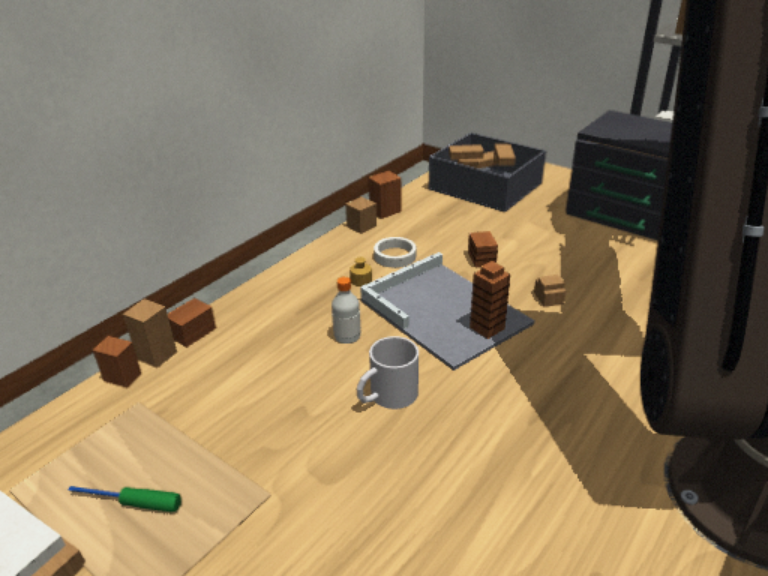

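The top view shows the board with corners near (383,383), (508,414), (546,255) and (422,221), and the tower at (470,382). The glue is at (357,247), the mug at (313,354), the slab at (597,288) and the house at (566,403). The side view confirms the tower is upright on the near end of the board.

```bash
cat > h.py <<'E'
import cv2,numpy as np,pickle
def cam(c):
    R=cv2.Rodrigues(c["rvec"])[0]; return R,-R.T@np.ravel(c["tvec"])
def cast(c,px,z):
    R,o=cam(c); p=cv2.undistortPoints(np.array(px,float).reshape(-1,1,2),c["K"],c["dist"]).reshape(-1,2)
    d=np.c_[p,np.ones(len(p))]@R; return (o+d*((z-o[2])/d[:,2])[:,None])
def proj(c,P): return cv2.projectPoints(np.array(P,float).reshape(-1,1,3),c["rvec"],c["tvec"],c["K"],c["dist"])[0].reshape(-1,2)
E
python3 - <<'E'
from h import *
np.set_printoptions(precision=4,suppress=True)
c=pickle.load(open("top0.pkl","rb")); im=c["image"]; print("cam",cam(c)[1])
hsv=cv2.cvtColor(im,cv2.COLOR_BGR2HSV)
roi=np.zeros(im.shape[:2],np.uint8); roi[140:285,245:370]=255
red=cv2.inRange(hsv,(0,110,40),(13,255,255))&roi
m=(cv2.inRange(hsv,(0,0,30),(180,75,255))&roi)
m=cv2.morphologyEx(m,cv2.MORPH_OPEN,np.ones((3,3)))
def big(m):
    return max(cv2.findContours(m,cv2.RETR_EXTERNAL,cv2.CHAIN_APPROX_NONE)[0],key=cv2.contourArea)
b=big(m); hull=cv2.convexHull(b)
q=cv2.approxPolyDP(hull,6,True).reshape(-1,2); print("board px",q*1.5)
for z in (.009,.034): print(z,cast(c,q,z))
# tower
cs=[k for k in cv2.findContours(red,cv2.RETR_EXTERNAL,cv2.CHAIN_APPROX_NONE)[0] if cv2.contourArea(k)>60]
for k in cs: print("red",cv2.boundingRect(k),cv2.minAreaRect(k))
# bright fence
w=cv2.inRange(hsv,(0,0,150),(180,70,255))&roi
for k in cv2.findContours(w,cv2.RETR_EXTERNAL,cv2.CHAIN_APPROX_NONE)[0]:
    if cv2.contourArea(k)>30: print("fence",cv2.boundingRect(k), (cv2.approxPolyDP(k,2,True).reshape(-1,2)*1.5).tolist())
v=im[225:285,290:345]; cv2.imwrite("pics/tow.png",cv2.resize(v,None,fx=10,fy=10,interpolation=cv2.INTER_CUBIC))
E
```

```text
cam [0.5317 0.0283 1.0147]
board px [[421.5 219. ]
 [546.  250.5]
 [505.5 414. ]
 [382.5 384. ]]
0.009 [[ 0.724  -0.0402  0.009 ]
 [ 0.671  -0.2355  0.009 ]
 [ 0.418  -0.1632  0.009 ]
 [ 0.4678  0.0256  0.009 ]]
0.034 [[ 0.7192 -0.0385  0.034 ]
 [ 0.6676 -0.229   0.034 ]
 [ 0.4208 -0.1585  0.034 ]
 [ 0.4693  0.0256  0.034 ]]
red (301, 243, 25, 24) ((312.73077392578125, 254.84617614746094), (22.161121368408203, 20.98442268371582), 11.309932708740234)
fence (268, 146, 98, 56) [[402.0, 300.0], [409.5, 301.5], [427.5, 228.0], [544.5, 258.0], [547.5, 252.0], [535.5, 247.5], [529.5, 252.0], [531.0, 246.0], [501.0, 240.0], [498.0, 244.5], [498.0, 238.5], [424.5, 219.0], [420.0, 222.0], [415.5, 241.5], [420.0, 252.0], [412.5, 252.0]]
fence (339, 140, 29, 7) [[508.5, 210.0], [525.0, 219.0], [538.5, 219.0], [550.5, 210.0], [532.5, 214.5]]
```

View pics/tow.png

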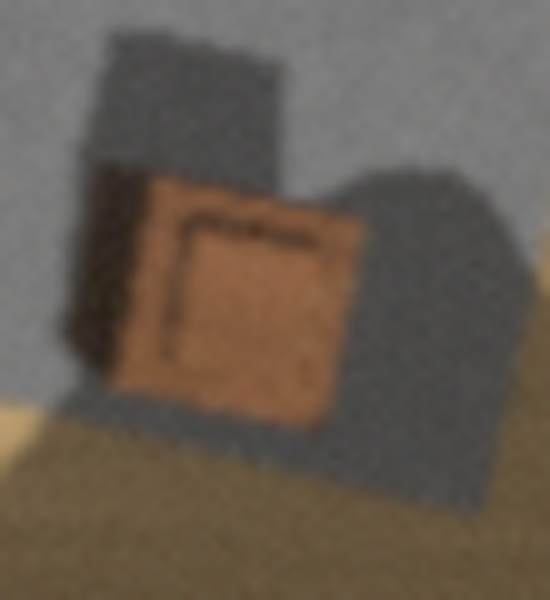

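The crop shows the tower's upper face with corners at about (305,242.8), (326.8,246.5), (322.5,268) and (301,263.8) in full-image pixels, with the roof block in the middle.

```bash
cat >> h.py <<'E'
YJ=-14.5; OJ=np.array([.5719,-.0868])
def rot(a): a=np.radians(a); return np.array([[np.cos(a),-np.sin(a)],[np.sin(a),np.cos(a)]])
def w2j(P): return (np.atleast_2d(P)[:,:2]-OJ)@rot(YJ)
def j2w(P): return np.atleast_2d(P)@rot(YJ).T+OJ
def move(s,xy,z,yaw):
    "dp (mm) and roll (rad) from the measured pose to a tool-down world pose"
    y0=s["eef_rot"][2]; d=np.r_[xy,z]-s["tcp_pos"]; a=np.radians(y0)
    tx=np.array([np.cos(a),np.sin(a)]); ty=np.array([np.sin(a),-np.cos(a)])
    dy=(yaw-y0+90)%180-90   # half-turn equivalent
    return np.round([d[:2]@tx*1e3,d[:2]@ty*1e3,-d[2]*1e3],1), round(-np.radians(dy),3)
E
python3 - <<'E'
from h import *
from plant import r
np.set_printoptions(precision=4,suppress=True)
c=pickle.load(open("top0.pkl","rb"))
J=np.array([[130,85],[130,-115],[-130,-115],[-130,85]])/1e3
print("jig residual",w2j(np.array([[.7192,-.0385],[.6676,-.229],[.418,-.1632],[.4678,.0256]]))-J)
inner=cast(c,np.array([[427.5,228],[544.5,258],[409.5,301.5]])/1.5,.034); print("fence inner jig",w2j(inner))
t=cast(c,[[305,242.8],[326.8,246.5],[322.5,268],[301,263.8]],.125); print("tower",t,t.mean(0),w2j(t.mean(0)))
print("sides",[np.linalg.norm(t[i]-t[(i+1)%4]) for i in range(4)])
e=(t[0]-t[3]+t[1]-t[2]); yt=np.degrees(np.arctan2(e[1],e[0])); e2=t[0]-t[1]+t[3]-t[2]; print("yaw",yt,np.degrees(np.arctan2(e2[1],e2[0]))-90)
for n,p,z in [("glue",(356,243),.12),("mug",(313,352),.085),("house",(567,400),.042),("slab",(598,286),.05),("weight",(457,187),.05)]:
    P=cast(c,[np.array(p)/1.5],z); print(n,P,w2j(P))
E
```

```text
jig residual [[ 0.0005 -0.0014]
 [-0.0017  0.0013]
 [ 0.0001  0.0025]
 [ 0.0011 -0.0022]]
fence inner jig [[ 0.1191  0.0715]
 [ 0.1163 -0.1139]
 [ 0.0028  0.0724]]
tower [[ 0.5001 -0.0771  0.125 ]
 [ 0.4917 -0.1218  0.125 ]
 [ 0.448  -0.1117  0.125 ]
 [ 0.4575 -0.0678  0.125 ]] [ 0.4743 -0.0946  0.125 ] [[-0.0925 -0.032 ]]
sides [np.float64(0.04548763608878985), np.float64(0.04474493801379663), np.float64(0.04491229215079674), np.float64(0.04358300500429644)]
yaw -12.581488137504042 -11.454089946778893
glue [[0.6703 0.0595 0.12  ]] [[0.0587 0.1663]]
mug [[0.5196 0.1243 0.085 ]] [[-0.1035  0.1913]]
house [[ 0.4401 -0.2506  0.042 ]] [[-0.0866 -0.1915]]
slab [[ 0.6102 -0.3023  0.05  ]] [[ 0.091  -0.1991]]
weight [[ 0.7648 -0.0926  0.05  ]] [[0.1882 0.0427]]
```

Run:
```python
from h import *
from plant import r
s=r.get_state(); print(move(s,[.4234,-.0838],.24,-12))
```

```text
(array([-3.910e+02,  4.919e+02, -3.000e-01]), np.float64(0.451))
```

Request:
{"name": "send_rows", "arguments": {"steps": [{"dp": [-20,25,0],"roll": 0.05,"jaw": 0},{"dp": [-55,70,0],"roll": 0.15,"jaw": 0},{"dp": [-90,115,0],"roll": 0.25,"jaw": 0},{"dp": [-125,160,0],"roll": 0.35,"jaw": 0},{"dp": [-160,200,0],"roll": 0.45,"jaw": 0}], "newtons": 20}}

```text
time_s: 0.72
tcp_pos: [0.2693, -0.421, 0.2404]
eef_rot: [180.0, -0.0, 167.9]
contact_force: [1.0, 1.7, 0.8]
gripper_width: 0.0429
gripper_force: 0.0
```

Run:
```python
from h import *
from plant import r
s=r.get_state(); print(s["tcp_pos"],s["eef_rot"],s["joints"]);print(move(s,[.4234,-.0838],.24,-12))
```

```text
[ 0.26925338 -0.42099968  0.24035422] [ 1.79984130e+02 -9.36813197e-03  1.67867591e+02] [-3.48381259e+01  3.89040698e+00 -2.09264237e+01 -1.21446094e-02
 -6.51979379e+01 -6.72891886e+01]
(array([-79.8, 362.1,   0.4]), np.float64(-0.002))
```

Request:
{"name": "send_rows", "arguments": {"steps": [{"dp": [-13,60,0],"roll": 0,"jaw": 0},{"dp": [-26,120,0],"roll": 0,"jaw": 0},{"dp": [-39,180,0],"roll": 0,"jaw": 0},{"dp": [-52,240,0],"roll": 0,"jaw": 0},{"dp": [-66,300,0],"roll": 0,"jaw": 0}]}}

```text
time_s: 1.35
tcp_pos: [0.3959, -0.141, 0.2408]
eef_rot: [180.0, 0.0, 168.1]
contact_force: [2.0, -1.2, -0.1]
gripper_width: 0.0005
gripper_force: 0.0
```

Request:
{"name": "send_rows", "arguments": {"steps": [{"dp": [-8,40,0],"roll": 0,"jaw": 0},{"dp": [-13,60,0],"roll": 0,"jaw": 0},{"dp": [-13,60,0],"roll": 0,"jaw": 0},{"dp": [-13,60,0],"roll": 0,"jaw": 0}]}}

```text
time_s: 1.85
tcp_pos: [0.4203, -0.0873, 0.2403]
eef_rot: [-180.0, -0.0, 168.1]
contact_force: [0.9, 0.1, -0.4]
gripper_width: 0.0003
gripper_force: 0.0
```

Run:
```python
from h import *
from plant import r
s=r.get_state(); print(s["tcp_pos"],s["eef_rot"],s["contact_force"],s["gripper_width"]);print(move(s,[.4234,-.0838],.114,-12))
```

```text
[ 0.4203279  -0.08725732  0.24032979] [-1.79987677e+02 -3.63151740e-02  1.68076123e+02] [ 0.85114124  0.11323501 -0.44452309] 0.000313473385117409
(array([ -2.3,   4. , 126.3]), np.float64(0.001))
```

Request:
{"name": "send_rows", "arguments": {"steps": [{"dp": [0,2,40],"roll": 0,"jaw": 0},{"dp": [0,4,85],"roll": 0,"jaw": 0},{"dp": [0,4,120],"roll": 0,"jaw": 0},{"dp": [0,4,126],"roll": 0,"jaw": 0},{"dp": [0,4,126],"roll": 0,"jaw": 0}]}}

```text
time_s: 2.48
tcp_pos: [0.4219, -0.0836, 0.1152]
eef_rot: [-180.0, 0.0, 168.0]
contact_force: [0.4, -0.2, 0.5]
gripper_width: 0.0003
gripper_force: 0.0
```

Request:
{"name": "send_rows", "arguments": {"steps": [{"dp": [-6,0,0],"roll": 0,"jaw": 0},{"dp": [-12,0,0],"roll": 0,"jaw": 0},{"dp": [-18,0,0],"roll": 0,"jaw": 0},{"dp": [-24,0,0],"roll": 0,"jaw": 0},{"dp": [-30,0,0],"roll": 0,"jaw": 0}]}}

```text
time_s: 3.1
tcp_pos: [0.4513, -0.0893, 0.1146]
eef_rot: [-180.0, -0.0, 168.1]
contact_force: [-0.5, -0.0, 0.5]
gripper_width: 0.0004
gripper_force: 0.2
```

Run:
```python
from h import *
from plant import r
s=r.get_state(); print(s["tcp_pos"],s["eef_rot"],s["contact_force"])
c=r.capture("side"); p=proj(c,[[.474,-.095,.07]])[0].astype(int); print(p)
v=c["image"][max(p[1]-70,0):p[1]+60,p[0]-90:p[0]+70]; cv2.imwrite("pics/tip.png",cv2.resize(v,None,fx=4,fy=4))
```

```text
[ 0.45131084 -0.08934283  0.11455907] [-1.79996479e+02 -8.62929533e-03  1.68071108e+02] [-0.45632458 -0.00489223  0.46716611]
[327 200]
```

View pics/tip.png

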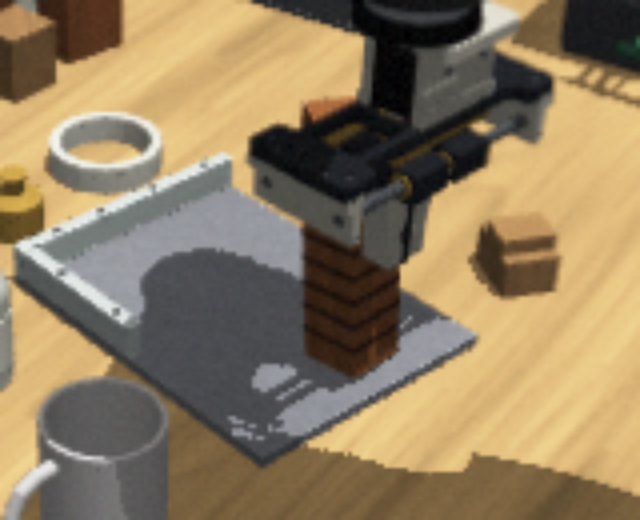

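The picture shows the tower upright at (350,300) in the crop with the fingers at its near face, just at contact. I'll keep pushing.

Request:
{"name": "send_rows", "arguments": {"steps": [{"dp": [-6,0,0],"roll": 0,"jaw": 0},{"dp": [-12,0,0],"roll": 0,"jaw": 0},{"dp": [-18,0,0],"roll": 0,"jaw": 0},{"dp": [-24,0,0],"roll": 0,"jaw": 0},{"dp": [-30,0,0],"roll": 0,"jaw": 0}]}}

```text
time_s: 3.78
tcp_pos: [0.4808, -0.0955, 0.1146]
eef_rot: [180.0, 0.0, 168.1]
contact_force: [0.8, -0.8, 0.0]
gripper_width: 0.0004
gripper_force: 0.0
```

Request:
{"name": "send_rows", "arguments": {"steps": [{"dp": [-6,0,0],"roll": 0,"jaw": 0},{"dp": [-12,0,0],"roll": 0,"jaw": 0},{"dp": [-12,0,0],"roll": 0,"jaw": 0},{"dp": [-12,0,0],"roll": 0,"jaw": 0},{"dp": [-12,0,0],"roll": 0,"jaw": 0}]}}

```text
time_s: 4.4
tcp_pos: [0.4918, -0.0979, 0.1146]
eef_rot: [180.0, -0.0, 168.1]
contact_force: [0.2, -0.3, -0.2]
gripper_width: 0.0003
gripper_force: 0.0
```

Run:
```python
from h import *
from plant import r
s=r.get_state(); print(s["tcp_pos"],s["eef_rot"],s["contact_force"])
c=r.capture("side"); p=[327,200]
v=c["image"][max(p[1]-70,0):p[1]+60,p[0]-90:p[0]+70]; cv2.imwrite("pics/tip2.png",cv2.resize(v,None,fx=4,fy=4))
```

```text
[ 0.49184572 -0.09790739  0.11457688] [ 1.79997620e+02 -1.00596277e-03  1.68072113e+02] [ 0.20620048 -0.34696827 -0.16012066]
```

View pics/tip2.png

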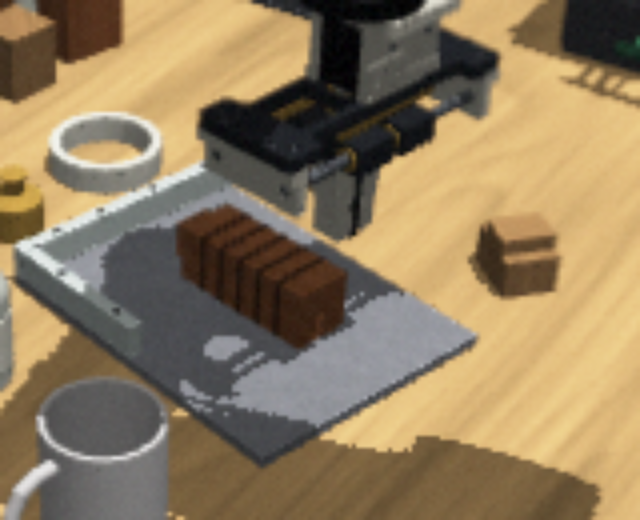

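The tower lies flat with its roof towards the end fence. In the crop the foot's bottom corners are at about (305,348) and (346,322), and the left side's top edge runs from (178,225) to (280,290).

Run:
```python
from h import *
from plant import r
np.set_printoptions(precision=4,suppress=True)
c=r.capture("side"); o=np.array([237,130])
im=c["image"]; hsv=cv2.cvtColor(im,cv2.COLOR_BGR2HSV)
f=lambda p,z: w2j(cast(c,np.array(p)/4+o,z))
print("foot bottom",f([[305,348],[346,322]],.009))
print("top: left-foot, right-foot, left-shoulder",f([[280,290],[346,268],[178,225]],.053))
print("left shoulder bottom",f([[181,260]],.009))
s=r.get_state(); print("tcp jig",w2j(s["tcp_pos"][:2]))
```

```text
foot bottom [[-0.0662 -0.0132]
 [-0.0631 -0.0554]]
top: left-foot, right-foot, left-shoulder [[-0.0501 -0.0026]
 [-0.06   -0.0543]
 [ 0.0523 -0.0022]]
left shoulder bottom [[ 0.0662 -0.018 ]]
tcp jig [[-0.0747 -0.0308]]
```

Run:
```python
from h import *
from plant import r
s=r.get_state(); print(move(s,j2w([-.095,-.034])[0],.030,-14.5))
```

```text
(array([20.5, -2.3, 84.6]), np.float64(0.045))
```

Request:
{"name": "send_rows", "arguments": {"steps": [{"dp": [12,-1,0],"roll": 0.045,"jaw": 0},{"dp": [20,-2,10],"roll": 0.045,"jaw": 0},{"dp": [20,-2,45],"roll": 0.045,"jaw": 0},{"dp": [20,-2,80],"roll": 0.045,"jaw": 0},{"dp": [20,-2,85],"roll": 0.045,"jaw": 0}]}}

```text
time_s: 5.12
tcp_pos: [0.47, -0.096, 0.0274]
eef_rot: [-179.9, -0.3, 165.5]
contact_force: [0.1, -0.4, 0.6]
gripper_width: 0.0004
gripper_force: 0.0
```

Request:
{"name": "send_rows", "arguments": {"steps": [{"dp": [-6,0,0],"roll": 0,"jaw": 0},{"dp": [-13,0,0],"roll": 0,"jaw": 0},{"dp": [-20,0,0],"roll": 0,"jaw": 0},{"dp": [-27,0,0],"roll": 0,"jaw": 0},{"dp": [-34,0,0],"roll": 0,"jaw": 0}]}}

```text
time_s: 5.75
tcp_pos: [0.5052, -0.1045, 0.0298]
eef_rot: [180.0, -0.0, 165.5]
contact_force: [-2.6, 0.5, 2.0]
gripper_width: 0.0002
gripper_force: 1.4
```

Request:
{"name": "send_rows", "arguments": {"steps": [{"dp": [-7,0,0],"roll": 0,"jaw": 0},{"dp": [-14,0,0],"roll": 0,"jaw": 0},{"dp": [-21,0,0],"roll": 0,"jaw": 0},{"dp": [-28,0,0],"roll": 0,"jaw": 0},{"dp": [-33,0,0],"roll": 0,"jaw": 0}]}}

```text
time_s: 6.38
tcp_pos: [0.5375, -0.1126, 0.0295]
eef_rot: [180.0, 0.0, 165.5]
contact_force: [-3.1, 1.2, 2.0]
gripper_width: 0.0006
gripper_force: 1.4
```

Run:
```python
from h import *
from plant import r
s=r.get_state(); print(s["tcp_pos"],w2j(s["tcp_pos"][:2]),s["eef_rot"],s["contact_force"])
for n in("side",):
    c=r.capture(n); p=[327,200]
    v=c["image"][130:260,237:397]; cv2.imwrite("pics/push1.png",cv2.resize(v,None,fx=5,fy=4.6))
```

```text
[ 0.53748656 -0.11264176  0.02948846] [[-0.02684703 -0.03363508]] [1.79997679e+02 7.30001707e-03 1.65490169e+02] [-3.10148011  1.16410945  2.01370268]
```

Request:
{"name": "send_rows", "arguments": {"steps": [{"dp": [8,0,0],"roll": 0,"jaw": 0},{"dp": [12,0,-30],"roll": 0,"jaw": 0},{"dp": [12,-5,-80],"roll": -0.1,"jaw": 0},{"dp": [0,-20,-90],"roll": -0.28,"jaw": 0},{"dp": [-15,-40,-90],"roll": -0.46,"jaw": 0}]}}

```text
time_s: 7.05
tcp_pos: [0.5422, -0.1549, 0.1215]
eef_rot: [-180.0, 0.2, -167.7]
contact_force: [0.2, 0.6, -0.0]
gripper_width: 0.0007
gripper_force: 0.0
```

Run:
```python
from h import *
from plant import r
s=r.get_state(); print(s["eef_rot"],s["joints"]);y=s["eef_rot"][2]
d,ro=move(s,j2w([.046,-.088])[0],.12,y); print(d,"roll",-np.radians((255.5-y)%360))
```

```text
[-179.96459682    0.22639696 -167.74038206] [ 3.94271202e+00  1.62032745e+01 -2.26734505e+01  2.94211838e-03
 -5.08941381e+01 -8.16850152e+01]
[-45.  -39.    1.5] roll -1.1037528871075981
```

View pics/push1.png

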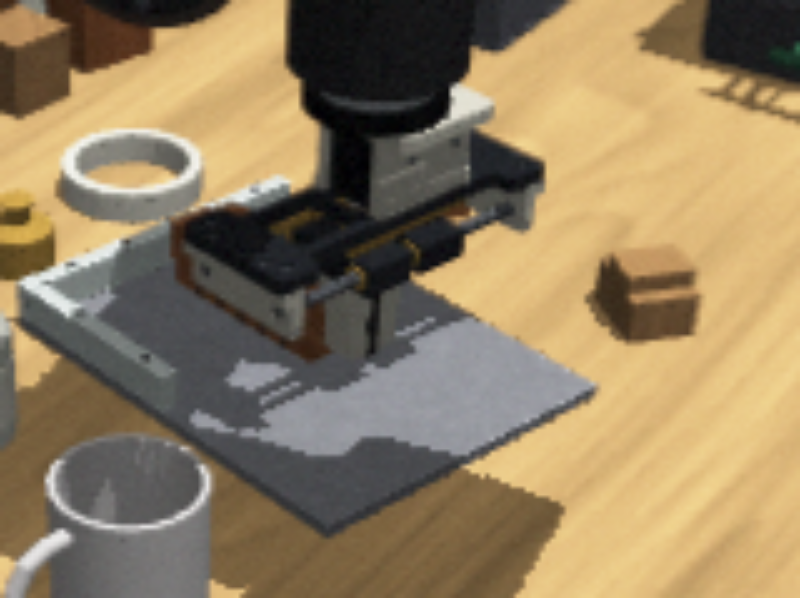

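The picture shows the tower, partly under the gripper, pushed up near the end fence with its foot at (370,340). I'll go to its right side with the jaws part open.

Request:
{"name": "send_rows", "arguments": {"steps": [{"dp": [-10,-9,0],"roll": -0.18,"jaw": 57},{"dp": [-20,-18,0],"roll": -0.36,"jaw": 57},{"dp": [-30,-27,0],"roll": -0.54,"jaw": 57},{"dp": [-38,-34,0],"roll": -0.72,"jaw": 57},{"dp": [-45,-39,0],"roll": -0.9,"jaw": 57}]}}

```text
time_s: 7.68
tcp_pos: [0.5934, -0.1839, 0.1195]
eef_rot: [-180.0, 0.0, -116.3]
contact_force: [-0.6, 1.1, 0.1]
gripper_width: 0.0454
gripper_force: 0.0
```

Request:
{"name": "send_rows", "arguments": {"steps": [{"dp": [0,0,0],"roll": -0.18,"jaw": 57},{"dp": [0,0,0],"roll": -0.204,"jaw": 57},{"dp": [0,0,0],"roll": -0.204,"jaw": 57}]}}

```text
time_s: 8.05
tcp_pos: [0.5932, -0.1838, 0.1196]
eef_rot: [-180.0, 0.0, -105.1]
contact_force: [-0.4, -1.2, -0.3]
gripper_width: 0.0498
gripper_force: 0.0
```

Run:
```python
from h import *
from plant import r
s=r.get_state(); print(s["tcp_pos"],s["eef_rot"],s["gripper_width"],w2j(s["tcp_pos"][:2]));y=s["eef_rot"][2]
d,ro=move(s,j2w([.046,-.088])[0],.03,75.5); print(d,ro)
```

```text
[ 0.59321369 -0.18376207  0.11961508] [-1.79991855e+02  5.33724584e-03 -1.05077829e+02] 0.04976348262038053 [[ 0.04491216 -0.08853708]]
[-0.5 -1.1 89.6] -0.01
```

Request:
{"name": "send_rows", "arguments": {"steps": [{"dp": [0,-1,40],"roll": -0.01,"jaw": 57},{"dp": [0,-1,75],"roll": -0.01,"jaw": 57},{"dp": [0,-1,89],"roll": -0.01,"jaw": 57},{"dp": [-5,-1,89],"roll": -0.01,"jaw": 57},{"dp": [-12,-1,89],"roll": -0.01,"jaw": 57}]}}

```text
time_s: 8.68
tcp_pos: [0.5986, -0.1723, 0.0319]
eef_rot: [-179.9, 0.0, -104.3]
contact_force: [0.5, 0.2, 0.7]
gripper_width: 0.0498
gripper_force: 0.0
```

Request:
{"name": "send_rows", "arguments": {"steps": [{"dp": [-7,0,0],"roll": 0,"jaw": 57},{"dp": [-14,0,0],"roll": 0,"jaw": 57},{"dp": [-22,0,0],"roll": 0,"jaw": 57},{"dp": [-30,0,0],"roll": 0,"jaw": 57},{"dp": [-38,0,0],"roll": 0,"jaw": 57}]}}

```text
time_s: 9.3
tcp_pos: [0.607, -0.1354, 0.0307]
eef_rot: [-180.0, -0.0, -104.3]
contact_force: [-0.3, -2.1, 3.5]
gripper_width: 0.0502
gripper_force: 1.4
```

Request:
{"name": "send_rows", "arguments": {"steps": [{"dp": [-8,0,0],"roll": 0,"jaw": 57},{"dp": [-16,0,0],"roll": 0,"jaw": 57},{"dp": [-24,0,0],"roll": 0,"jaw": 57},{"dp": [-32,0,0],"roll": 0,"jaw": 57},{"dp": [-40,0,0],"roll": 0,"jaw": 57}]}}

```text
time_s: 9.93
tcp_pos: [0.6169, -0.0965, 0.0305]
eef_rot: [180.0, 0.0, -104.3]
contact_force: [-0.4, -3.2, 1.3]
gripper_width: 0.05
gripper_force: 1.3
```

Run:
```python
from h import *
from plant import r
s=r.get_state(); print(s["eef_rot"],s["gripper_width"],w2j(s["tcp_pos"][:2]),s["contact_force"])
c=r.capture("side")
v=c["image"][130:260,237:397]; cv2.imwrite("pics/push2.png",cv2.resize(v,None,fx=5,fy=4.6))
```

```text
[ 1.79994628e+02  3.72286543e-04 -1.04325440e+02] 0.04995821519042355 [[0.04600623 0.00187807]] [-0.39865975 -3.16301879  1.28361913]
```

View pics/push2.png

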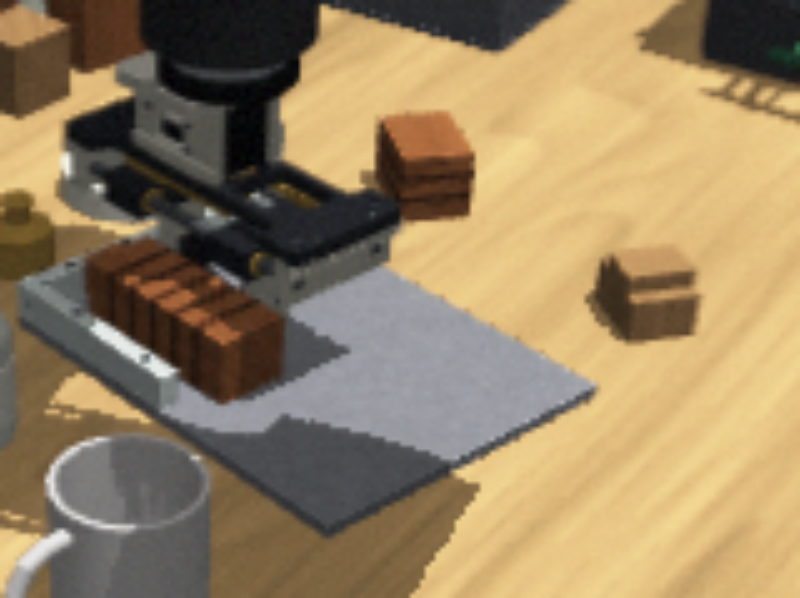

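The tower is parallel to the side fence with about 15 mm of gap left. I'll close it gently, watching the force.

Request:
{"name": "send_rows", "arguments": {"steps": [{"dp": [-5,0,0],"roll": 0,"jaw": 57},{"dp": [-9,0,0],"roll": 0,"jaw": 57},{"dp": [-12,0,0],"roll": 0,"jaw": 57},{"dp": [-14,0,0],"roll": 0,"jaw": 57},{"dp": [-16,0,0],"roll": 0,"jaw": 57}]}}

```text
time_s: 10.6
tcp_pos: [0.6207, -0.0814, 0.0304]
eef_rot: [180.0, 0.0, -104.3]
contact_force: [-0.9, -1.6, 1.1]
gripper_width: 0.0501
gripper_force: 0.5
```

Request:
{"name": "send_rows", "arguments": {"steps": [{"dp": [-1,0,0],"roll": 0,"jaw": 57},{"dp": [-2,0,0],"roll": 0,"jaw": 57},{"dp": [-2,0,0],"roll": 0,"jaw": 57}]}}

```text
time_s: 10.98
tcp_pos: [0.6206, -0.0804, 0.0305]
eef_rot: [179.9, -0.1, -104.4]
contact_force: [-0.3, -5.7, 0.3]
gripper_width: 0.0498
gripper_force: 2.8
```

Request:
{"name": "send_rows", "arguments": {"steps": [{"dp": [-1,0,0],"roll": 0,"jaw": 57},{"dp": [-2,0,0],"roll": 0,"jaw": 57},{"dp": [-2,0,0],"roll": 0,"jaw": 57}]}}

```text
time_s: 11.35
tcp_pos: [0.6206, -0.0802, 0.0306]
eef_rot: [179.9, -0.2, -104.4]
contact_force: [-0.8, -14.0, 2.4]
gripper_width: 0.0499
gripper_force: 7.2
```

Run:
```python
from h import *
from plant import r
s=r.get_state(); print(s["eef_rot"],s["gripper_width"],s["tcp_pos"],w2j(s["tcp_pos"][:2]),s["contact_force"],s["moment"])
```

```text
[ 1.79907201e+02 -1.51039061e-01 -1.04424712e+02] 0.0498519299542191 [ 0.62064292 -0.08019915  0.03063316] [[0.04553762 0.01859485]] [ -0.77367995 -14.03285451   2.41470982] [-5.05275923  0.5641979  -0.5626604 ]
```

Request:
{"name": "send_rows", "arguments": {"steps": [{"dp": [10,0,0],"roll": 0,"jaw": 57},{"dp": [20,0,0],"roll": 0,"jaw": 57},{"dp": [20,0,-40],"roll": 0,"jaw": 57},{"dp": [20,0,-80],"roll": 0,"jaw": 0},{"dp": [20,40,-90],"roll": 0,"jaw": 0}]}}

```text
time_s: 11.98
tcp_pos: [0.5811, -0.0872, 0.1232]
eef_rot: [-179.7, 0.1, -104.3]
contact_force: [-0.7, 1.8, -0.1]
gripper_width: 0.0353
gripper_force: 0.0
```

Request:
{"name": "send_rows", "arguments": {"steps": [{"dp": [-15,30,0],"roll": 0,"jaw": 0},{"dp": [-40,60,0],"roll": 0,"jaw": 0},{"dp": [-49,64,0],"roll": 0,"jaw": 0},{"dp": [-49,64,0],"roll": 0,"jaw": 0}]}}

```text
time_s: 12.48
tcp_pos: [0.5287, -0.0232, 0.121]
eef_rot: [-179.9, 0.0, -104.2]
contact_force: [-0.0, 0.1, -0.4]
gripper_width: 0.001
gripper_force: 0.0
```

Run:
```python
from h import *
from plant import r
np.set_printoptions(precision=4,suppress=True)
s=r.get_state(); print(s["eef_rot"],s["gripper_width"],s["tcp_pos"],w2j(s["tcp_pos"][:2]),s["contact_force"])
print(move(s,j2w([-.06,.05])[0],.03,75.5))
c=r.capture("side")
v=c["image"][150:240,237:337]; cv2.imwrite("pics/p3.png",cv2.resize(v,None,fx=6.6,fy=6.6))
```

```text
[-179.9439    0.0342 -104.2329] 0.001015927429054036 [ 0.5287 -0.0232  0.121 ] [[-0.0578  0.0507]] [-0.0391  0.0761 -0.3683]
(array([ 0.7,  2.2, 91. ]), np.float64(0.005))
```

View pics/p3.png

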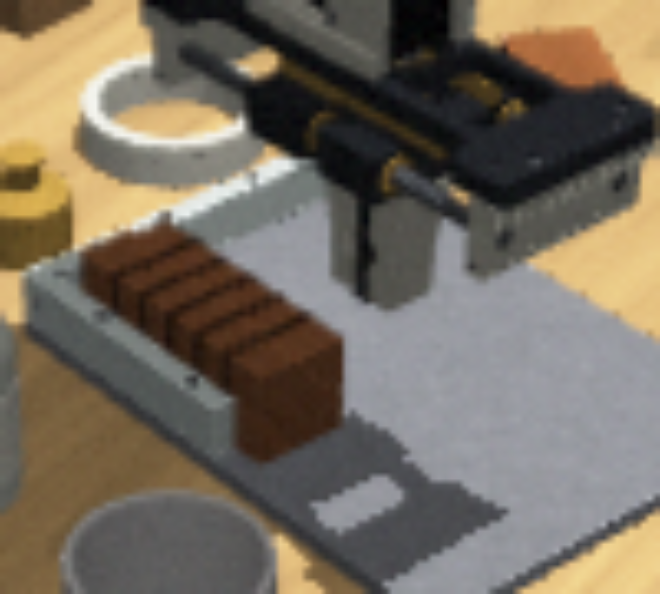

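The tower sits flush on the side fence, with its foot face at (290,400) in the crop. I'll lower behind the foot and push towards the end fence.

Request:
{"name": "send_rows", "arguments": {"steps": [{"dp": [0,2,40],"roll": 0,"jaw": 0},{"dp": [0,2,80],"roll": 0,"jaw": 0},{"dp": [0,2,91],"roll": 0,"jaw": 0},{"dp": [0,-3,91],"roll": 0,"jaw": 0},{"dp": [0,-8,91],"roll": 0,"jaw": 0}]}}

```text
time_s: 13.15
tcp_pos: [0.5376, -0.0258, 0.0309]
eef_rot: [-179.9, 0.1, -104.3]
contact_force: [0.2, -0.3, -0.7]
gripper_width: 0.0006
gripper_force: 0.0
```

Request:
{"name": "send_rows", "arguments": {"steps": [{"dp": [0,-3,0],"roll": 0,"jaw": 0},{"dp": [0,-6,0],"roll": 0,"jaw": 0},{"dp": [0,-9,0],"roll": 0,"jaw": 0},{"dp": [0,-12,0],"roll": 0,"jaw": 0}]}}

```text
time_s: 13.65
tcp_pos: [0.5478, -0.0288, 0.0297]
eef_rot: [-180.0, 0.0, -104.3]
contact_force: [-0.5, -0.0, -0.1]
gripper_width: 0.0006
gripper_force: 0.0
```

Request:
{"name": "send_rows", "arguments": {"steps": [{"dp": [0,-1.5,0],"roll": 0,"jaw": 0},{"dp": [0,-3,0],"roll": 0,"jaw": 0},{"dp": [0,-4.5,0],"roll": 0,"jaw": 0},{"dp": [0,-6,0],"roll": 0,"jaw": 0}]}}

```text
time_s: 14.15
tcp_pos: [0.5531, -0.0303, 0.0295]
eef_rot: [180.0, -0.0, -104.3]
contact_force: [-2.0, 0.1, -0.1]
gripper_width: 0.0004
gripper_force: 0.8
```

Request:
{"name": "send_rows", "arguments": {"steps": [{"dp": [0,-1,0],"roll": 0,"jaw": 0},{"dp": [0,-2,0],"roll": 0,"jaw": 0},{"dp": [0,-3,0],"roll": 0,"jaw": 0},{"dp": [0,-3,0],"roll": 0,"jaw": 0}]}}

```text
time_s: 14.65
tcp_pos: [0.5539, -0.0307, 0.0294]
eef_rot: [179.8, -0.0, -104.3]
contact_force: [-11.6, 6.9, 8.6]
gripper_width: 0.0005
gripper_force: 7.1
```

Request:
{"name": "send_rows", "arguments": {"steps": [{"dp": [0,8,0],"roll": 0,"jaw": 0},{"dp": [0,20,0],"roll": 0,"jaw": 0},{"dp": [0,25,-40],"roll": 0,"jaw": 0},{"dp": [20,25,-95],"roll": 0,"jaw": 0},{"dp": [70,25,-120],"roll": 0,"jaw": 0}]}}

```text
time_s: 15.28
tcp_pos: [0.5163, -0.0921, 0.1528]
eef_rot: [-179.7, 0.1, -104.1]
contact_force: [0.9, 0.4, -0.6]
gripper_width: 0.0007
gripper_force: 0.0
```

Request:
{"name": "send_rows", "arguments": {"steps": [{"dp": [50,0,0],"roll": 0,"jaw": 0},{"dp": [100,0,0],"roll": 0,"jaw": 0},{"dp": [150,0,0],"roll": 0,"jaw": 0},{"dp": [190,0,0],"roll": 0,"jaw": 0},{"dp": [190,0,0],"roll": 0,"jaw": 0}]}}

```text
time_s: 15.9
tcp_pos: [0.4666, -0.2787, 0.1493]
eef_rot: [-180.0, -0.0, -104.5]
contact_force: [-0.0, 0.1, -0.1]
gripper_width: 0.0001
gripper_force: 0.0
```

Run:
```python
from h import *
from plant import r
s=r.get_state(); print(s["tcp_pos"],s["contact_force"])
a=r.capture("top"); b=r.capture("side")
v=np.hstack([cv2.resize(a["image"][140:270,250:370],None,fx=3.3,fy=4),cv2.resize(b["image"][150:240,235:335],(400,520))])
cv2.imwrite("pics/fin.png",v)
```

```text
[ 0.46657362 -0.27865582  0.14934083] [-0.01841452  0.14055383 -0.14293268]
```

View pics/fin.png

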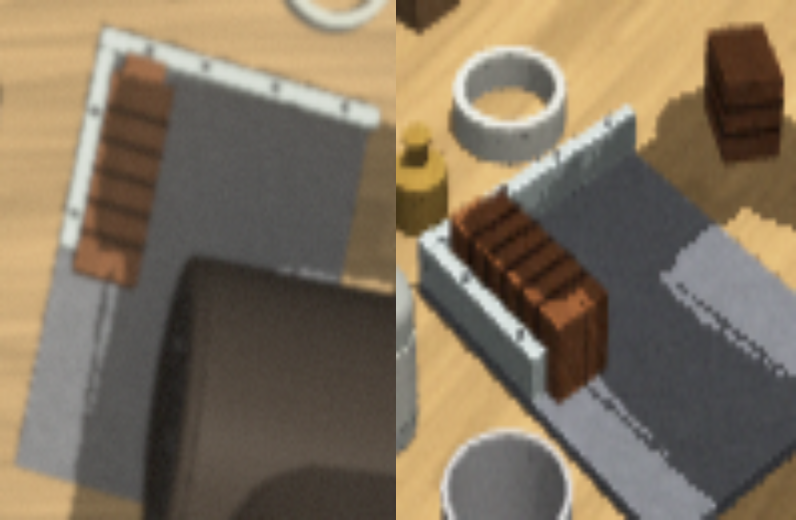

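The final picture shows the tower flat in the corner, roof against the end fence and left side along the side fence. Foot corners are at (73,270) and (137,287), and the right shoulder is at (172,90). A quick number check follows.

Run:
```python
from h import *
from plant import r
np.set_printoptions(precision=4,suppress=True)
c=r.capture("top"); f=lambda p,z: w2j(cast(c,np.array(p)/[3.3,4]+[250,140],z))
print(f([[73,270],[137,287],[172,90]],.053)); print("fence",f([[118,50],[78,248]],.034))
hsv=cv2.cvtColor(c["image"],cv2.COLOR_BGR2HSV); m=cv2.inRange(hsv,(0,90,30),(14,255,255)); roi=np.zeros_like(m); roi[145:215,265:305]=255
m=cv2.morphologyEx(m&roi,cv2.MORPH_CLOSE,np.ones((5,5)))
k=max(cv2.findContours(m,0,cv2.CHAIN_APPROX_NONE)[0],key=cv2.contourArea)
q=w2j(cast(c,k.reshape(-1,2),.053)).astype(np.float32); print(cv2.minAreaRect(q*1000),q.min(0),q.max(0))
```

```text
[[-0.0131  0.0716]
 [-0.0122  0.0274]
 [ 0.1012  0.0292]]
fence [[0.1183 0.0696]
 [0.0009 0.0705]]
((51.1639289855957, 50.474395751953125), (41.62796401977539, 126.98255157470703), 89.28673553466797) [-0.0123  0.0299] [0.1147 0.072 ]
```

```bash
python3 -c "
from plant import r
print(r.close_job())"
```

```text
the job is handed in; nothing more can be done
None
```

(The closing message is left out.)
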